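Close a domino box with its nested lids, then raise the outer lid alone

ROBOT

A 6-joint arm with a two-finger parallel gripper is mounted at the origin on the work surface. World frame = base frame: x ahead of the robot, y to its left, z up, the work surface at z = 0. Lengths are in m, angles in rad, forces in N, time in s.
With the tool pointing down it reaches from about 0.325 to 0.775 m from the base axis. Payload 5.5 kg.
Tool frame: the origin (TCP) lies midway between the tips of the shut fingers; the grasp point (between the pads) lies 19 mm behind it; z points along the fingers, y is the line along which they close (so a half turn about z gives the same grasp; the last joint's range is limited). The gripper opens to 85 mm and grips with 20 to 120 N. Pads are 22 mm wide; open, the fingers measure 114 mm over their backs; the gripper's body (76 mm by 85 mm) begins 54 mm behind the grasp point. The pads swing forward as they close: fully open they stand 13 mm farther back than shut.
Start: joints at [1.096, 0.091, 1.231, -0, 1.82, -0.057], TCP at [0.243, 0.548, 0.231] pointing down, gripper open.
Joint ranges: [-2.87, 2.87], [-0.86, 2.18], [0.17, 2.46], [-1.51, 4.65], [0.06, 2.69], [-2.65, 2.65]. Speed limits (rad/s): [2.57, 2.57, 3.01, 3.14, 3.14, 3.14].

INTERFACE

Orientations are given as a 3x3 rotation matrix whose columns are the frame's x, y, z axes.
In Python, from rig import arm gives the robot as it stands.
- The arm moves only by the tool drive_tool, never from a script. Its argument "increments" is one flat list of numbers, 7 for each row, row after row: the shift along the tool's x, y, z in m, then the turn, a rotation vector about the tool's x, y, z in degrees, then the opening, from -1 (shut) to 1 (fully open). In form: [dx, dy, dz, rx, ry, rz, fingers, dx, dy, dz, rx, ry, rz, fingers, ...]. A call has exactly 10 rows; each row is the pose to reach, as a shift and turn from the pose commanded when the call began, along the tool's axes at that moment; what a row does not reach only later rows make up. A row lasts 1/10 s, in which the tool goes at most 50 mm and 8.59 degrees, less where a joint would pass 70% of its speed; a pose out of reach is approached as far as the arm can. A call with a gripper value outside its range is refused whole. The fingers move at their own pace and stop on an object; "force" is the grip in N (left out, the last holds). Time passes only in rows, so rows that repeat a pose let the fingers close, or fill a call up. It gives the time, the measured TCP pose, the force, the opening and the grip force at its end, in the units of the state.
- arm.get_state(): the state, without advancing time (a new reading comes with each control period).
- arm.capture(name): name is "side" or "top"; returns the picture (400x640x3 uint8, red, green, blue); there is no depth.
- arm.get_calibration(name): a dict with "fx", "fy", "cx", "cy" (pixels), "camera_from_world" (4x4, takes a point from world to camera coordinates). Camera axes: x right, y down, z forward; pixel columns grow to the right and rows downward; lengths in m; the calibration is good to about 2 mm. A picture is of the moment at which its call begins. get_calibration takes no time and is no camera call.
- arm.finish_job(): hands the job in; it is judged then, once.
The state is a dict: "clock": time; "joint_positions": joint angles; "joint_vel": joint speeds; "tau": joint torques, N m; "eef_pos": TCP position; "tool_rot": TCP orientation; "ft_force": force on the tool from outside, world axes, zero at the start; "wrist_torque": the same for the moment, N m; "grip_width": finger opening in m; "grip_force": force on a finger pad.
Only numpy, scipy, OpenCV 4.12 (cv2) and the standard library are available. Lean on these libraries where they do the work, as an engineer would, in place of code of your own. Each camera call takes 0.05 s, during which the arm holds its last target. There are 200 camera calls.

TASK

The toy phone has been left standing in the open domino box: take it out and lean it on its short end against the front of the low bin unit, and let go of it. Then carry the box's two nested lids together, lower them gently onto the box so that the inner lid sits fully home in its mouth, and let go. Last, lift the outer lid alone about 10 cm, leaving the inner lid closed and undisturbed so that the loose dominoes can go in its tray, and finish while still holding the outer lid level in the air; leave the other toys where they are.

Things in the scene. Friction and masses are not known exactly. Their poses are not given: they have to be found in the camera images.
- phone_mid (a point): Centre of the white plastic toy phone, a rigid slab 14 mm thick (its x), 65 mm wide (its y), 145 mm long (its z, up at the start), about 90 g. It first stands on its short end in the gap between the domino rows in the box, foot 6 mm above the bench, width along the box's length, within 18 mm of the box's middle, with 2 mm of play on each broad side; its top 89 mm stand out of the box.
- toy_phone: The same toy phone as a whole; origin at the centre of its lower short end, same axes.
- bin_edge (a point): Middle of the upper front edge of the low rubberwood bin unit fixed on the bench: 90 mm high, 300 mm wide (its y), 180 mm deep (its x, pointing away from the robot). The top board, 12 mm thick, projects 8 mm past the bin's front panel below. The phone leans on this edge from the clear bench in front.
- bin_unit: The bin unit as a whole; origin on the bench straight below the point bin_edge, same axes. Its only bin tilts out; it is closed and is not needed.
- box_mouth (a point): Middle of the mouth of the open rubberwood domino box, at rim height, 62 mm above the bench (z up). Outside 58 mm wide (its x) and 120 mm long (its y), walls 5 mm, so the mouth is 48 x 110 mm; the dominoes inside end 16 mm below the rim. Loose on the bench, about 0.7 kg.
- inner_mid (a point): Middle of the inner lid's board, 66 mm wide (its x), 128 mm long (its y), 8 mm thick; 14 mm above the bench at the start, 4 mm above box_mouth when home (a half turn is as good). The board stands 4 mm proud of the outer lid all round, and of the box when home: pinching its two long edges near mid-length carries both lids.
- inner_lid: The inner lid as a whole, rubberwood, about 75 g; origin at the centre of the plug's underside, same axes. Under the board a plug 10 mm deep enters the box's mouth (44 x 106 mm, its lower 5 mm only 40 x 102 mm); on the board a tray rim 9 mm high, 42 x 104 mm. At the start it rests on its plug on the bench.
- outer_knob (a point): Middle of the knob (upright cylinder 22 mm across, 26 mm high; its foot 13 mm below this point) on the outer lid. With the lids nested this point is 39 mm above inner_mid. Lifting by the knob takes the outer lid only.
- outer_lid: The outer lid as a whole: a hollow rubberwood cap 58 mm wide (its x), 120 mm long (its y), 22 mm high without the knob, walls 4 mm, about 85 g; origin at the centre of its lower rim. It sits loosely over the inner lid's tray rim (4 mm of play) and rests on its board.
- domino_a: Loose wooden domino lying flat, 20 x 40 x 7.5 mm, origin under its centre; stays where it is.
- domino_b: Another such loose domino; stays where it is.
- bowl: White ceramic bowl, 120 mm across, 55 mm high, origin under its centre; stays where it is.
- watering_can: Blue plastic toy watering can, 80 mm across, 90 mm high, spout to its +x reaching 93 mm from its origin under its centre; stays where it is.
- toy_car: Small aluminium car, 74 x 38 x 29 mm, origin under its centre; stays where it is.
- ring_tower: Wooden ring-stacking toy, 84 mm across, 105 mm high, origin under its centre; stays where it is.
- play_cup: Yellow plastic play cup, 64 mm across, 65 mm high, origin under its centre; stays where it is.
- domino_box: The domino box as a whole; origin at the centre of its underside, same axes as box_mouth.
Things that resemble listed ones, but are neither listed nor needed, are in the scene too. What is shaped like the inner_lid but orange or yellow is not meant. Of the things like the toy_phone, leave any that is green; of the rest the smaller one is meant.

How it is judged:
On the way, in this order (a step that is already met when the one before it is completed fails the run):
1. the toy phone leans on its short end against the front of the bin unit, let go (angle between phone_mid's own z axis and vertical between 0.1 and 0.7 rad and angle between phone_mid's own y axis and vertical between 1.42 and 1.72 rad and height (world z) of phone_mid between 0.045 and 0.077 m and x of phone_mid in the frame of bin_edge below 0 m and y of phone_mid in the frame of bin_edge between -0.16 and 0.16 m and contact force between toy_phone and bin_unit above 0.02 N and contact force between toy_phone and the fingers below 0.05 N and linear speed of toy_phone below 0.02 m/s), for 0.3 s.
2. both lids, still nested, sit home on the box, let go (z of inner_mid in the frame of box_mouth between 0.0015 and 0.0065 m and horizontal distance between inner_mid and box_mouth below 0.005 m and angle between the x axis of inner_mid and the x axis of box_mouth, either way round below 0.08 rad and angle between inner_mid's own z axis and vertical below 0.05 rad and z of outer_knob in the frame of inner_mid below 0.0425 m and horizontal distance between outer_knob and inner_mid below 0.008 m and angle between the x axis of outer_knob and the x axis of inner_mid, either way round below 0.12 rad and contact force between inner_lid and the fingers below 0.05 N), for 0.2 s.
At the end, for the whole second after the job is handed in: Inner lid home on the box (within 2.5 mm of the rim, 5 mm of centre, 0.08 rad of square, level) and still; outer lid gripped, still, level to 0.2 rad, 50 mm or more above where it sat, off the inner lid; phone let go, leaning 0.1 to 0.7 rad on its short end against the bin unit's front (all of step 1 and z of inner_mid in the frame of box_mouth between 0.0015 and 0.0065 m and horizontal distance between inner_mid and box_mouth below 0.005 m and angle between the x axis of inner_mid and the x axis of box_mouth, either way round below 0.08 rad and angle between inner_mid's own z axis and vertical below 0.05 rad and z of outer_knob in the frame of box_mouth above 0.093 m and angle between outer_knob's own z axis and vertical below 0.2 rad and contact force between outer_lid and the fingers above 0.5 N and contact force between outer_lid and inner_lid below 0.02 N and contact force between inner_lid and the fingers below 0.05 N and linear speed of outer_lid below 0.03 m/s and linear speed of inner_lid below 0.01 m/s); the arm keeps its last pose, push and grip.
It fails at once if the outer lid is taken off the inner lid while the inner lid is not home in the box (parted too early, or the inner lid disturbed) ((z of outer_knob in the frame of inner_mid above 0.05 m or horizontal distance between outer_knob and inner_mid above 0.02 m) and not (z of inner_mid in the frame of box_mouth between 0.0015 and 0.0065 m and horizontal distance between inner_mid and box_mouth below 0.005 m and angle between the x axis of inner_mid and the x axis of box_mouth, either way round below 0.08 rad and angle between inner_mid's own z axis and vertical below 0.05 rad)).
It fails at once if the lids are pressed hard onto the box (over 40 N) (contact force between inner_lid and domino_box above 40 N).
It fails at once if the lids are let fall onto the box (from more than about 6 mm) (contact force between inner_lid and the fingers below 0.05 N and linear speed of inner_lid above 0.35 m/s and horizontal distance between inner_mid and box_mouth below 0.04 m).
It fails at once if another toy is moved more than 20 mm (distance of any of domino_a, domino_b, bowl, watering_can, toy_car, ring_tower, play_cup from where it was at the start of the episode above 0.02 m).
It also fails if it takes over 59 s, if anything falls off the work surface, if the arm or the gripper's body presses on something with over 40 N, if the wrist force passes 120 N, or if a joint passes its speed limit or range.

## Working session

There is one attempt and no reset: what is moved stays moved. The work goes in short steps, Python scripts to look and compute and a tool call to move; the robot and the scene stay as the last step left them, time stands still between calls to the robot, and variables do not carry over. Pictures are saved under pics/ and viewed, at most 10 in all, crops included, and the job is handed in when it is done.

Besides the shell and the picture viewer there is one more tool, called after "Request:" by a JSON object that holds its "api" and its "payload", one argument or row to a line. drive_tool: Moves the arm, as the interface text tells. Its arguments: {"type":"object","properties":{"increments":{"type":"array"},"force":{"type":"number"}},"required":["increments"]}

```bash
mkdir -p pics; python3 - <<'E'
from rig import arm
import cv2,numpy as np
for n in("top","side"):
    im=arm.capture(n); cv2.imwrite(f"pics/{n}0.png",im[:,:,::-1])
    c=arm.get_calibration(n); print(n,c["fx"],c["fy"],c["cx"],c["cy"]); print(np.round(c["camera_from_world"],3))
s=arm.get_state();print(s["clock"],s["eef_pos"],np.round(s["tool_rot"],3),s["grip_width"])
E
```

```text
top 378.6587270843428 378.6587270843428 318.56293468461735 198.94264200387312
[[-0.014 -1.    -0.007 -0.045]
 [-0.99   0.015 -0.138  0.464]
 [ 0.138  0.005 -0.99   1.249]
 [ 0.     0.     0.     1.   ]]
side 495.3339992662328 495.3339992662328 314.0115780812467 199.5550537532459
[[ 0.87  -0.492 -0.012 -0.424]
 [-0.377 -0.651 -0.658  0.174]
 [ 0.316  0.578 -0.752  1.308]
 [ 0.     0.     0.     1.   ]]
0.1 [0.24333304 0.54815449 0.23022183] [[-0.914  0.406 -0.001]
 [ 0.406  0.914 -0.002]
 [ 0.    -0.002 -1.   ]] 0.08539236363230238
```

View pics/top0.png

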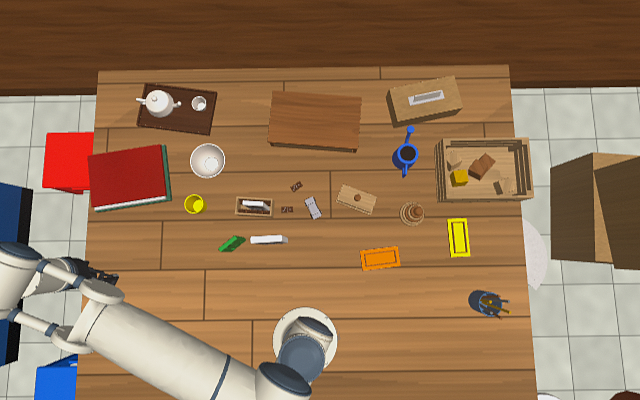

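View pics/side0.png

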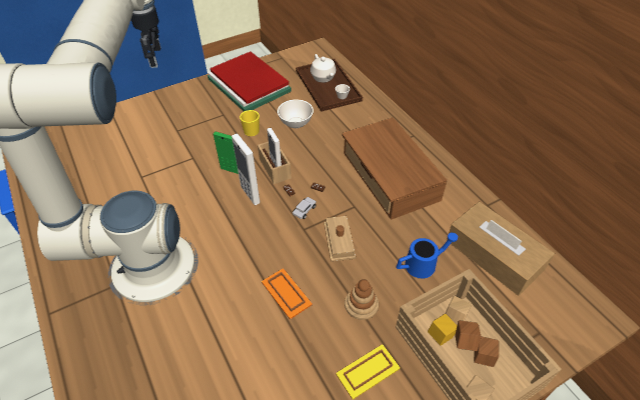

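The top view shows the box at (254,206) with the small phone in it, the nested lids at (357,198) and the bin unit at (315,120) with its front edge along row ~148. The big white phone at (268,240) and the green one at (231,243) are decoys, as are the orange and yellow lids.

```bash
python3 - <<'E'
import cv2
a=cv2.imread("pics/top0.png")[85:225,225:385]; cv2.imwrite("pics/topc.png",cv2.resize(a,(800,700-100+0) if 0 else (640,560),interpolation=cv2.INTER_CUBIC))
b=cv2.imread("pics/side0.png")[110:270,245:455]; cv2.imwrite("pics/sidec.png",cv2.resize(b,None,fx=3.7,fy=3.7,interpolation=cv2.INTER_CUBIC))
E
```

```text
(no output)
```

View pics/topc.png

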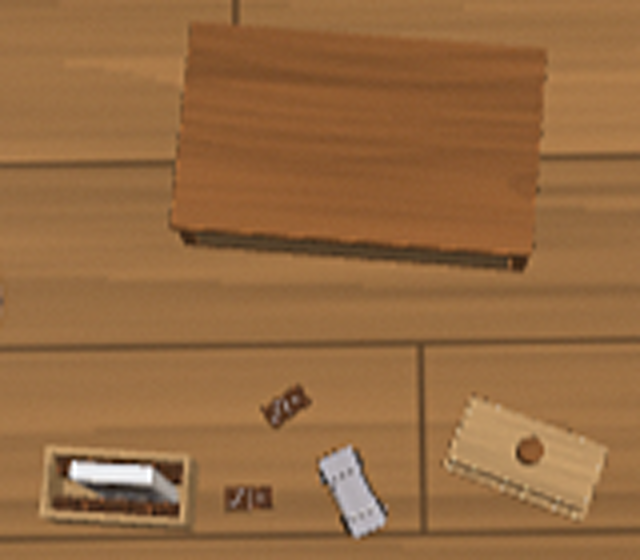

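View pics/sidec.png

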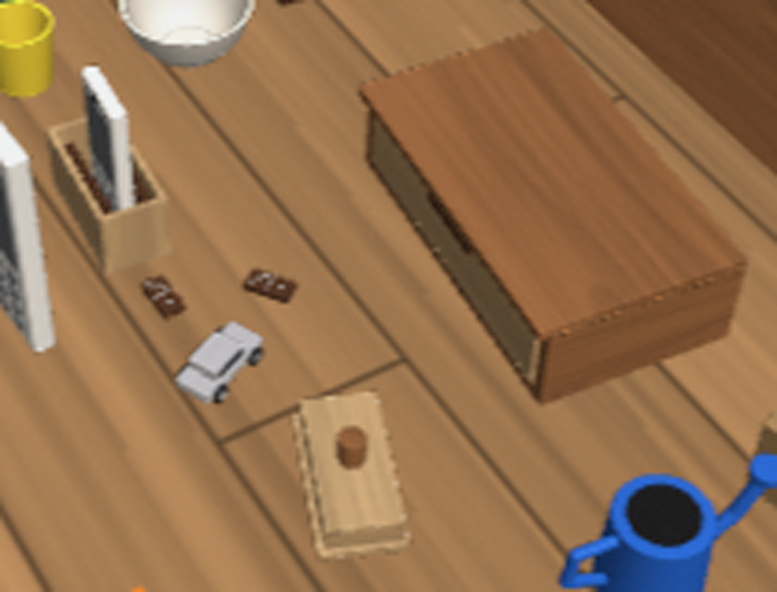

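```bash
cat > h.py <<'E'
import numpy as np
from scipy.optimize import least_squares
from rig import arm
C={n:arm.get_calibration(n) for n in("top","side")}
def proj(n,P):
    c=C[n];T=np.array(c["camera_from_world"]);p=np.atleast_2d(P)@T[:3,:3].T+T[:3,3]
    return np.c_[c["fx"]*p[:,0]/p[:,2]+c["cx"],c["fy"]*p[:,1]/p[:,2]+c["cy"]]
def ray(n,uv,z):
    c=C[n];T=np.array(c["camera_from_world"]);d=T[:3,:3].T@[(uv[0]-c["cx"])/c["fx"],(uv[1]-c["cy"])/c["fy"],1];o=-T[:3,:3].T@T[:3,3]
    return o+d*(z-o[2])/d[2]
def fit(obs,x0):  # obs: (cam,(lx,ly,z),(u,v)) -> x,y,yaw
    def f(q):
        c,s=np.cos(q[2]),np.sin(q[2])
        return np.concatenate([proj(n,[q[0]+c*l[0]-s*l[1],q[1]+s*l[0]+c*l[1],l[2]])[0]-uv for n,l,uv in obs])
    r=least_squares(f,x0,loss="soft_l1"); return r.x,np.round(r.fun.reshape(-1,2),1).tolist()
E
python3 - <<'E'
from h import *
t=lambda U,V:(225+(U+.5)/4-.5,85+(V+.5)/4-.5)
s=lambda U,V:(245+(U+.5)/3.7-.5,110+(V+.5)/3.7-.5)
T=lambda l,*u:("top",l,t(*u)); S=lambda l,*u:("side",l,s(*u))
x,y=.029,.06
box=[T((x,y,.062),45,447),T((x,-y,.062),193,456),T((-x,-y,.062),188,527),T((-x,y,.062),40,517),
 S((-x,y,.062),50,130),S((x,-y,.062),168,203),S((-x,-y,.062),103,238),S((-x,-y,0),107,272)]
print("box",*fit(box,[.4,.2,0]))
x,y=.007,.0325;z=.151
ph=[T((x,y,z),72,463),T((x,-y,z),152,465),T((-x,-y,z),157,486),T((-x,y,z),75,483),S((-x,y,z),83,70),S((x,y,z),98,66),S((-x,-y,z),116,122),S((x,-y,z),130,112)]
print("phone",*fit(ph,[.4,.2,0]))
y=.15;z=.09
b=[T((0,y,z),172,228),T((0,-y,z),530,256),T((.18,y,z),190,22),T((.18,-y,z),547,48),S((0,y,z),360,92),S((0,-y,z),540,335),S((.18,-y,z),747,263),S((.18,y,z),545,28)]
print("bin",*fit(b,[.6,0,0]))
x,y=.029,.06;z=.04;X,Y=.033,.064
l=[T((x,y,z),477,397),T((x,-y,z),607,448),T((-x,-y,z),583,508),S((-x,y,z),302,402),S((x,y,z),378,392),S((x,-y,z),404,520),S((-x,-y,z),322,540),S((-X,-Y,.018),320,556),S((X,-Y,.018),409,544),T((0,0,.062),530,451),S((0,0,.053),351,448)]
print("lid",*fit(l,[.5,-.1,-.3]))
E
```

```text
box [ 0.43885621  0.16136885 -0.07769284] [[1.0, -0.1], [0.1, -0.2], [-0.1, -0.4], [0.6, -0.2], [-0.8, -0.0], [0.0, -0.7], [-0.6, -4.1], [-0.1, 1.2]]
phone [ 0.43801785  0.14756187 -0.04444639] [[0.4, -0.2], [1.6, -0.0], [0.1, -0.8], [-0.6, -0.6], [-0.8, 0.0], [-0.5, -0.4], [-0.6, -0.6], [0.1, 0.6]]
bin [ 0.63382859 -0.03512405 -0.09320515] [[-0.1, 0.3], [1.2, 0.1], [0.6, 0.1], [0.4, 0.1], [-1.0, -1.7], [-0.2, -0.1], [0.3, -1.1], [0.5, -0.4]]
lid [ 0.46352257 -0.1810745  -0.39213784] [[-0.3, -0.2], [0.6, -0.1], [0.5, 0.9], [-0.7, -0.7], [-0.3, -0.2], [0.3, 0.7], [0.3, -2.3], [-0.6, -0.3], [0.3, 0.2], [0.7, -0.3], [0.1, 0.1]]
```

```bash
python3 - <<'E'
from h import *
for n,uv,z in [("side",(252,204),0),("side",(258,201),0),("top",(287,236),.17),("top",(287,241),.17),("top",(250,240),.17),("top",(287,241),.2),("side",(233,136),.17),("side",(243,134),.17),("side",(233,136),.2),("side",(243,134),.2)]: print(n,uv,z,np.round(ray(n,uv,z)[:2],3))
E
```

```text
side (252, 204) 0 [0.316 0.065]
side (258, 201) 0 [0.336 0.066]
top (287, 236) 0.17 [0.334 0.043]
top (287, 241) 0.17 [0.32  0.044]
top (250, 240) 0.17 [0.324 0.154]
top (287, 241) 0.2 [0.319 0.041]
side (233, 136) 0.17 [0.33  0.178]
side (243, 134) 0.17 [0.358 0.172]
side (233, 136) 0.2 [0.32  0.145]
side (243, 134) 0.2 [0.347 0.139]
```

```bash
cat >> h.py <<'E'
from scipy.spatial.transform import Rotation as Ro
def Rt(yaw,tilt=0):
    c,s=np.cos(yaw),np.sin(yaw);return np.c_[[-s,c,0],[c,s,0],[0,0,-1]]@Ro.from_euler("x",tilt).as_matrix()
def go(p,yaw,tilt=0):
    s=arm.get_state();R=np.array(s["tool_rot"]);p0=np.array(s["eef_pos"])
    print("t",s["clock"],"shift mm",np.round(R.T@(np.array(p)-p0)*1e3,1),"rot deg",np.round(Ro.from_matrix(R.T@Rt(yaw,tilt)).as_rotvec(degrees=True),2),"pos",np.round(p0,4),"w",round(s["grip_width"],4),"gf",round(s["grip_force"],1),"ft",np.round(s["ft_force"],1))
E
python3 -c "
from h import *
go((.438,.1476,.2),-.06)"
```

```text
t 0.1 shift mm [-340.4 -287.1   30.7] rot deg [-9.00e-02  6.00e-02  6.95e+01] pos [0.2433 0.5482 0.2302] w 0.0854 gf 0.0 ft [ 0.1 -0.3 -0.4]
```

Request:
{"api": "drive_tool", "payload": {
  "increments": [-0.034,-0.029,0,0,0,7,0.3,-0.068,-0.058,0,0,0,14,0.3,-0.102,-0.087,0,0,0,21,0.3,-0.136,-0.115,0,0,0,28,0.3,-0.17,-0.144,0,0,0,35,0.3,-0.204,-0.172,0.005,0,0,42,0.3,-0.238,-0.201,0.01,0,0,49,0.3,-0.272,-0.23,0.02,0,0,56,0.3,-0.306,-0.258,0.03,0,0,63,0.3,-0.3404,-0.2871,0.0307,0,0,69.5,0.3]
}}

```text
clock: 1.1
eef_pos: [0.4379, 0.1461, 0.1987]
tool_rot: [[0.065, 0.998, -0.002], [0.998, -0.065, -0.001], [-0.001, -0.002, -1.0]]
ft_force: [0.1, 0.9, -0.3]
grip_width: 0.0558
grip_force: 0.0
```

```bash
python3 - <<'E'
from h import *
go((.438,.1476,.115),-.06)
import cv2
a=arm.capture("top")[140:260,200:340];b=arm.capture("side")[60:240,200:380]
a=cv2.resize(a,(400,343),interpolation=2);b=cv2.resize(b,(400,400),interpolation=2)
cv2.imwrite("pics/p1.png",np.hstack([np.vstack([a,np.zeros((57,400,3),np.uint8)]),b])[:,:,::-1])
E
```

```text
t 1.1 shift mm [ 1.6  0.2 83.7] rot deg [-0.14  0.04 -0.27] pos [0.4379 0.1461 0.1987] w 0.0558 gf 0.0 ft [ 0.1  0.9 -0.3]
```

View pics/p1.png

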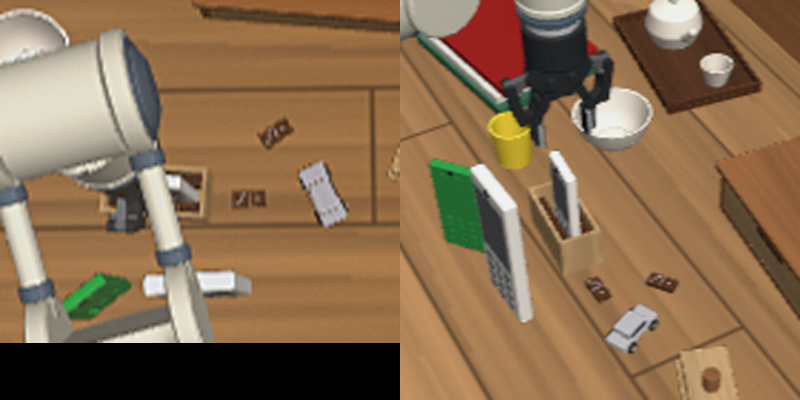

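The open fingers hang above the phone (top of the phone at about (555,155) in the right panel), closing across its thickness. I'll lower the arm and grip.

Request:
{"api": "drive_tool", "payload": {
  "increments": [0,0,0.02,0,0,0,0.3,0,0,0.04,0,0,0,0.3,0,0,0.06,0,0,0,0.3,0,0,0.075,0,0,0,0.3,0,0,0.084,0,0,0,0.3,0,0,0.084,0,0,0,-1,0,0,0.084,0,0,0,-1,0,0,0.084,0,0,0,-1,0,0,0.084,0,0,0,-1,0,0,0.084,0,0,0,-1],
  "force": 30
}}

```text
clock: 2.2
eef_pos: [0.4387, 0.1481, 0.1178]
tool_rot: [[0.06, 0.998, 0.002], [0.998, -0.06, 0.001], [0.001, 0.002, -1.0]]
ft_force: [0.8, -0.2, 2.8]
grip_width: 0.0137
grip_force: 31.2
```

Request:
{"api": "drive_tool", "payload": {
  "increments": [0,0,-0.005,0,0,0,-1,0,0,-0.012,0,0,0,-1,0,0,-0.022,0,0,0,-1,0,0,-0.032,0,0,0,-1,0,0,-0.042,0,0,0,-1,0,0,-0.052,0,0,0,-1,0,0,-0.062,0,0,0,-1,0,0,-0.072,0,0,0,-1,0,0,-0.082,0,0,0,-1,0,0,-0.085,0,0,0,-1]
}}

```text
clock: 3.2
eef_pos: [0.4385, 0.148, 0.2032]
tool_rot: [[0.06, 0.998, 0.002], [0.998, -0.06, 0.001], [0.001, 0.002, -1.0]]
ft_force: [-0.4, -0.3, -0.6]
grip_width: 0.0133
grip_force: 30.6
```

```bash
python3 - <<'E'
from h import *
import cv2
yaw=-.093; th=.28
c,s=np.cos(yaw),np.sin(yaw); ax=np.array([c,s,0]); U=np.array([0,0,1])
up=np.cos(th)*U+np.sin(th)*ax; n=np.cos(th)*ax-np.sin(th)*U   # phone z, phone +x face normal
edge=np.array([.6338,-.0351,.09])+.055*np.array([-s,c,0])
# back face touches edge: foot centre f with f.z = .007 sin th ; (edge-f).n=.007
fz=.007*np.sin(th); 
d=((edge-np.array([0,0,fz]))@n-.007)  # shift along ax so that equality
P=lambda k:edge-k*ax
k=np.linalg.solve([[ax@n]],[ (edge-[0,0,edge[2]-fz])@n*0+ (edge[2]-fz)*n[2]-.007])[0]
foot=edge-[0,0,edge[2]-fz]+k*ax
print("foot",foot,"check",(edge-foot)@n)
tcp=foot+up*(.1368-.019-.006+0)
print("tcp",tcp, "centre",foot+up*.0725)
go(tcp,yaw,th)
go(tcp-.025*ax+.05*U,yaw,th)
im=arm.capture("side")[60:260,200:420];cv2.imwrite("pics/p2.png",cv2.resize(im,None,fx=2.5,fy=2.5)[:,:,::-1])
E
```

```text
foot [0.60644126 0.02269043 0.00193449] check 0.007000000000000026
tcp [0.63720431 0.01982119 0.10938049] centre [0.62639046 0.02082979 0.07161101]
t 3.2 shift mm [-116.1  205.8   94.2] rot deg [16.15  0.23  1.88] pos [0.4385 0.148  0.2032] w 0.0133 gf 30.6 ft [-0.4 -0.3 -0.6]
t 3.2 shift mm [-115.2  181.    44.1] rot deg [16.15  0.23  1.88] pos [0.4385 0.148  0.2032] w 0.0133 gf 30.6 ft [-0.4 -0.3 -0.6]
```

View pics/p2.png

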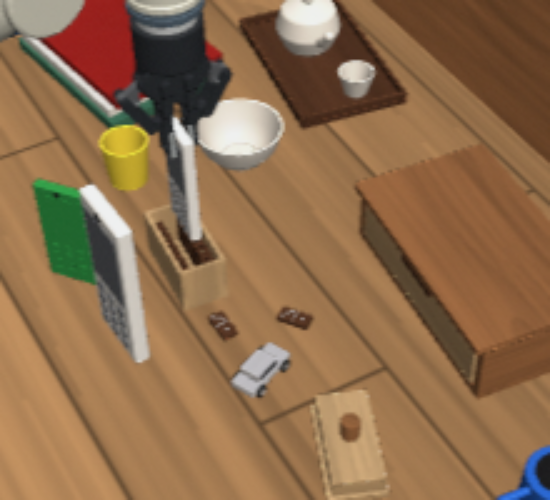

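The phone is out of the box (foot at about (195,237), above the box) and the box has stayed put. I'll carry it to the bin, tilted.

Request:
{"api": "drive_tool", "payload": {
  "increments": [-0.015,0.02,-0.005,0,0,0,-1,-0.03,0.045,-0.005,2,0,0.2,-1,-0.045,0.07,-0.005,4,0,0.5,-1,-0.06,0.09,0,6,0,0.8,-1,-0.075,0.11,0,8,0,1,-1,-0.09,0.13,0.01,10,0.1,1.2,-1,-0.1,0.15,0.02,12,0.1,1.4,-1,-0.11,0.165,0.03,14,0.2,1.6,-1,-0.115,0.178,0.04,16,0.2,1.9,-1,-0.115,0.181,0.044,16.1,0.2,1.9,-1]
}}

```text
clock: 4.25
eef_pos: [0.6123, 0.0211, 0.1537]
tool_rot: [[0.095, 0.955, -0.281], [0.996, -0.091, 0.025], [-0.002, -0.283, -0.959]]
ft_force: [-0.4, 1.3, -1.2]
grip_width: 0.0139
grip_force: 30.6
```

```bash
python3 - <<'E'
from h import *
t=np.array([.6372,.0198,.1094]);ax=np.array([.9957,-.0929,0])
go(t-.02*ax+[0,0,.003],-.093,.28)
go(t+.001*ax+[0,0,.001],-.093,.28)
E
```

```text
t 4.25 shift mm [ 1.1 16.4 38.2] rot deg [-0.37  0.07 -0.13] pos [0.6123 0.0211 0.1537] w 0.0139 gf 30.6 ft [-0.4  1.3 -1.2]
t 4.25 shift mm [ 1.1 37.1 34.2] rot deg [-0.37  0.07 -0.13] pos [0.6123 0.0211 0.1537] w 0.0139 gf 30.6 ft [-0.4  1.3 -1.2]
```

Request:
{"api": "drive_tool", "payload": {
  "increments": [0,0.004,0.01,0,0,0,-1,0,0.008,0.02,0,0,0,-1,0,0.012,0.029,0,0,0,-1,0.001,0.0165,0.038,0,0,0,-1,0.001,0.021,0.038,0,0,0,-1,0.001,0.026,0.037,0,0,0,-1,0.001,0.031,0.036,0,0,0,-1,0.001,0.034,0.035,0,0,0,-1,0.001,0.0365,0.0345,0,0,0,-1,0.001,0.0365,0.0345,0,0,0,-1]
}}

```text
clock: 5.25
eef_pos: [0.6377, 0.0207, 0.1144]
tool_rot: [[0.093, 0.957, -0.276], [0.996, -0.09, 0.025], [-0.001, -0.277, -0.961]]
ft_force: [0.3, -0.4, -1.1]
grip_width: 0.0137
grip_force: 30.5
```

```bash
python3 - <<'E'
from h import *
import cv2
t=np.array([.6372,.0198,.1094]);ax=np.array([.9957,-.0929,0])
go(t+.001*ax+[0,0,.001],-.093,.28)
im=arm.capture("side")[110:230,270:430];cv2.imwrite("pics/p3.png",cv2.resize(im,None,fx=4,fy=4,interpolation=2)[:,:,::-1])
E
```

```text
t 5.25 shift mm [-1.   1.6  3.7] rot deg [-0.04  0.06 -0.04] pos [0.6377 0.0207 0.1144] w 0.0137 gf 30.5 ft [ 0.3 -0.4 -1.1]
```

View pics/p3.png

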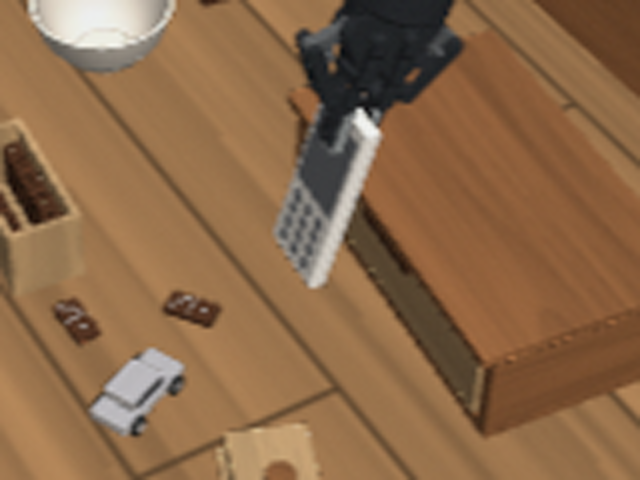

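The phone is tilted in front of the bin edge, with its foot near (310,285), still a few mm above the bench. There is no contact force yet, so I'll ease it down.

Request:
{"api": "drive_tool", "payload": {
  "increments": [0,0.0005,0.001,0,0,0,-1,0,0.001,0.002,0,0,0,-1,0,0.001,0.003,0,0,0,-1,0,0.0015,0.004,0,0,0,-1,0,0.002,0.005,0,0,0,-1,0,0.002,0.005,0,0,0,-1,0,0.002,0.005,0,0,0,-1,0,0.002,0.005,0,0,0,-1,0,0.002,0.005,0,0,0,-1,0,0.002,0.005,0,0,0,-1]
}}

```text
clock: 6.3
eef_pos: [0.6379, 0.0207, 0.1092]
tool_rot: [[0.093, 0.957, -0.276], [0.996, -0.09, 0.025], [-0.001, -0.277, -0.961]]
ft_force: [0.3, -0.1, 2.9]
grip_width: 0.0137
grip_force: 30.9
```

Request:
{"api": "drive_tool", "payload": {
  "increments": [0,0,0,0,0,0,-0.5,0,0,0,0,0,0,-0.3,0,0,0,0,0,0,-0.3,0,0,0,0,0,0,-0.3,0,0,-0.005,0,0,0,-0.3,0,0,-0.02,0,0,0,-0.3,0,0,-0.04,0,0,0,-0.3,0,0,-0.06,0,0,0,-0.3,0,0,-0.08,0,0,0,-0.3,0,0,-0.1,0,0,0,-0.3]
}}

```text
clock: 7.3
eef_pos: [0.6657, 0.0183, 0.2063]
tool_rot: [[0.093, 0.957, -0.276], [0.996, -0.09, 0.025], [-0.001, -0.277, -0.961]]
ft_force: [0.3, 1.1, 0.2]
grip_width: 0.0297
grip_force: 0.0
```

```bash
python3 - <<'E'
from h import *
import cv2
go((.4635,-.1811,.16),-.392)
im=arm.capture("side")[110:260,270:430];im2=arm.capture("top")[85:235,280:440];cv2.imwrite("pics/p4.png",cv2.resize(np.hstack([im,im2]),None,fx=2.5,fy=2.5,interpolation=2)[:,:,::-1])
E
```

```text
t 7.3 shift mm [-217.3 -162.8   95.3] rot deg [-15.94   2.46  17.  ] pos [0.6657 0.0183 0.2063] w 0.0297 gf 0.0 ft [0.3 1.1 0.2]
```

View pics/p4.png

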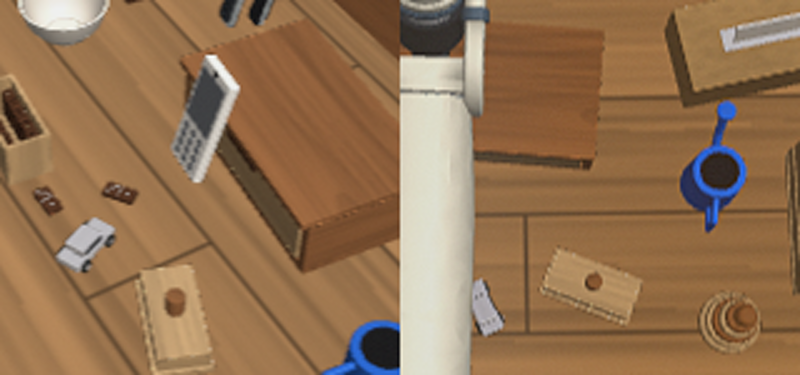

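The phone leans steadily against the edge, let go, with its top at (215,60) and foot at (195,180) in the left panel. The lids look untouched. I'll move over them with the fingers open.

Request:
{"api": "drive_tool", "payload": {
  "increments": [-0.025,-0.018,0.0,-1,0.2,1,0,-0.05,-0.036,0.015,-3,0.5,3,0.5,-0.075,-0.054,0.028,-5,0.8,5,1,-0.1,-0.073,0.04,-7,1.1,7,1,-0.125,-0.092,0.052,-9,1.4,9,1,-0.15,-0.111,0.064,-11,1.7,11,1,-0.175,-0.13,0.076,-13,2,13,1,-0.2,-0.149,0.087,-15,2.3,15.5,1,-0.2173,-0.1628,0.0953,-15.94,2.46,17,1,-0.2173,-0.1628,0.0953,-15.94,2.46,17,1]
}}

```text
clock: 8.4
eef_pos: [0.4607, -0.1824, 0.1576]
tool_rot: [[0.385, 0.923, -0.002], [0.923, -0.385, -0.0], [-0.001, -0.001, -1.0]]
ft_force: [0.7, 0.8, 0.8]
grip_width: 0.0852
grip_force: 0.0
```

```bash
python3 - <<'E'
from h import *
import cv2
go((.4635,-.1811,.02),-.392)
t=arm.capture("top"); s=arm.capture("side")
a=cv2.resize(t[150:240,210:310],(400,360),interpolation=2);b=cv2.resize(s[120:210,230:330],(400,360),interpolation=2)
cv2.imwrite("pics/p5.png",np.hstack([a,b])[:,:,::-1]); cv2.imwrite("pics/p5full.png",np.hstack([t,s])[:,:,::-1])
E
```

```text
t 8.4 shift mm [  2.4   2.3 137.6] rot deg [-0.09  0.06 -0.21] pos [ 0.4607 -0.1824  0.1576] w 0.0852 gf 0.0 ft [0.7 0.8 0.8]
```

View pics/p5.png

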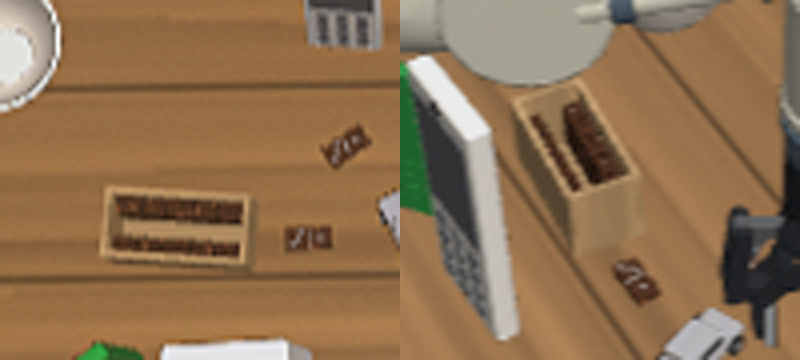

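The box is now unoccluded in both views, with top-panel rim corners at about (106,186), (256,195), (250,268) and (101,259). I'll refine its pose by colour segmentation.

```bash
python3 - <<'E'
from h import *
import cv2
f=cv2.imread("pics/p5full.png").astype(int)[:,:,::-1]; t=f[:,:640]
c=lambda U,V:t[150+V//4,210+U//4]
# profiles across box: column at U=180 rows, row at V=228 columns
print("col u=257",[ (v,int(t[v,257].sum())) for v in range(192,222)])
print("col u=243",[ (v,int(t[v,243].sum())) for v in range(192,222)])
print("row v=206",[ (u,int(t[206,u].sum())) for u in range(230,280)])
T=lambda l,U,V:("top",l,(210+(U+.5)/4-.5,150+(V+.5)/4-.5)); S=lambda l,U,V:("side",l,(230+(U+.5-400)/4-.5,120+(V+.5)/4-.5))
x,y=.029,.06;z=.062
t4=[T((x,y,z),106,186),T((x,-y,z),256,195),T((-x,-y,z),250,268),T((-x,y,z),101,259)]
s4=[S((-x,y,z),513,98),S((x,y,z),580,81),S((x,-y,z),642,174),S((-x,-y,z),572,197),S((-x,-y,0),577,257),S((x,-y,0),642,231)]
for o in (t4,s4,t4+s4): print(*fit(o,[.44,.16,-.07]))
q=fit(t4+s4,[.44,.16,-.07])[0]
cc,ss=np.cos(q[2]),np.sin(q[2])
W=lambda l:np.array([q[0]+cc*l[0]-ss*l[1],q[1]+ss*l[0]+cc*l[1],l[2]])
for z in(.062,0):print(z,np.round(proj("top",[W((a,b,z)) for a,b in((x,y),(x,-y),(-x,-y),(-x,y))]),1).tolist())
E
```

```text
col u=257 [(192, 312), (193, 311), (194, 318), (195, 321), (196, 316), (197, 364), (198, 449), (199, 350), (200, 162), (201, 157), (202, 188), (203, 209), (204, 136), (205, 257), (206, 382), (207, 410), (208, 416), (209, 333), (210, 181), (211, 129), (212, 111), (213, 229), (214, 418), (215, 347), (216, 211), (217, 313), (218, 290), (219, 231), (220, 307), (221, 333)]
col u=243 [(192, 342), (193, 326), (194, 313), (195, 316), (196, 334), (197, 443), (198, 366), (199, 181), (200, 164), (201, 239), (202, 223), (203, 122), (204, 177), (205, 353), (206, 409), (207, 409), (208, 388), (209, 267), (210, 145), (211, 159), (212, 197), (213, 415), (214, 383), (215, 217), (216, 299), (217, 345), (218, 299), (219, 224), (220, 276), (221, 333)]
row v=206 [(230, 338), (231, 346), (232, 344), (233, 342), (234, 337), (235, 380), (236, 427), (237, 277), (238, 280), (239, 276), (240, 304), (241, 417), (242, 417), (243, 409), (244, 414), (245, 412), (246, 413), (247, 418), (248, 418), (249, 410), (250, 414), (251, 410), (252, 416), (253, 415), (254, 372), (255, 378), (256, 379), (257, 382), (258, 353), (259, 354), (260, 347), (261, 360), (262, 334), (263, 332), (264, 335), (265, 339), (266, 335), (267, 319), (268, 324), (269, 315), (270, 340), (271, 398), (272, 281), (273, 272), (274, 321), (275, 345), (276, 340), (277, 340), (278, 343), (279, 344)]
[ 0.43780555  0.16112717 -0.0730154 ] [[0.7, 0.5], [-0.6, 0.3], [-0.5, -0.5], [0.4, -0.3]]
[ 0.44026783  0.1633159  -0.07130962] [[-0.5, 0.2], [0.2, -1.2], [0.2, 0.0], [-0.5, 0.4], [-0.2, -0.2], [1.1, 0.2]]
[ 0.4391797   0.16215565 -0.06912623] [[0.4, 0.2], [-1.0, -0.2], [-0.7, -0.9], [0.1, -0.7], [-0.7, 0.5], [0.0, -0.8], [0.0, 0.4], [-0.6, 0.8], [-0.3, 0.2], [1.0, 0.6]]
0.062 [[236.5, 196.3], [272.6, 198.2], [271.4, 215.7], [235.0, 213.7]]
0 [[240.5, 198.9], [274.9, 200.7], [273.7, 217.4], [239.1, 215.5]]
```

Request:
{"api": "drive_tool", "payload": {
  "increments": [0.001,0.001,0.02,0,0,0,1,0.0024,0.0023,0.04,0,0,0,1,0.0024,0.0023,0.06,0,0,0,1,0.0024,0.0023,0.08,0,0,0,1,0.0024,0.0023,0.1,0,0,0,1,0.0024,0.0023,0.115,0,0,0,1,0.0024,0.0023,0.125,0,0,0,1,0.0024,0.0023,0.132,0,0,0,1,0.0024,0.0023,0.138,0,0,0,1,0.0024,0.0023,0.138,0,0,0,1]
}}

```text
clock: 9.5
eef_pos: [0.4661, -0.1797, 0.0205]
tool_rot: [[0.382, 0.924, -0.001], [0.924, -0.382, 0.0], [-0.0, -0.001, -1.0]]
ft_force: [-0.8, 0.4, -0.4]
grip_width: 0.0854
grip_force: 0.0
```

```bash
python3 - <<'E'
from h import *
go((.4635,-.1811,-.003),-.392)
E
```

```text
t 9.5 shift mm [-2.3 -1.8 23.5] rot deg [-0.06  0.01  0.  ] pos [ 0.4661 -0.1797  0.0205] w 0.0854 gf 0.0 ft [-0.8  0.4 -0.4]
```

Request:
{"api": "drive_tool", "payload": {
  "increments": [-0.0023,-0.0018,0.003,0,0,0,1,-0.0023,-0.0018,0.006,0,0,0,1,-0.0023,-0.0018,0.009,0,0,0,1,-0.0023,-0.0018,0.012,0,0,0,1,-0.0023,-0.0018,0.015,0,0,0,1,-0.0023,-0.0018,0.018,0,0,0,1,-0.0023,-0.0018,0.02,0,0,0,1,-0.0023,-0.0018,0.022,0,0,0,1,-0.0023,-0.0018,0.0235,0,0,0,1,-0.0023,-0.0018,0.0235,0,0,0,1]
}}

```text
clock: 10.5
eef_pos: [0.4635, -0.1812, -0.0029]
tool_rot: [[0.382, 0.924, -0.001], [0.924, -0.382, 0.0], [-0.0, -0.001, -1.0]]
ft_force: [0.5, 0.5, -0.6]
grip_width: 0.0853
grip_force: 0.0
```

Request:
{"api": "drive_tool", "payload": {
  "increments": [0,0,0,0,0,0,0.7,0,0,0,0,0,0,0.6,0,0,0,0,0,0,0.5,0,0,0,0,0,0,0.3,0,0,0,0,0,0,0,0,0,0,0,0,0,0,0,0,0,0,0,0,0,0,0,0,0,0,0,0,0,0,0,0,0,0,0,0,0,0,0,0,0,0],
  "force": 40
}}

```text
clock: 11.5
eef_pos: [0.4639, -0.1814, -0.0021]
tool_rot: [[0.382, 0.924, 0.0], [0.924, -0.382, -0.0], [-0.0, 0.0, -1.0]]
ft_force: [-2.0, 1.3, 5.5]
grip_width: 0.0649
grip_force: 45.1
```

Request:
{"api": "drive_tool", "payload": {
  "increments": [0,0,-0.002,0,0,0,0,0,0,-0.005,0,0,0,0,0,0,-0.01,0,0,0,0,0,0,-0.02,0,0,0,0,0,0,-0.032,0,0,0,0,0,0,-0.047,0,0,0,0,0,0,-0.062,0,0,0,0,0,0,-0.077,0,0,0,0,0,0,-0.09,0,0,0,0,0,0,-0.1,0,0,0,0]
}}

```text
clock: 12.5
eef_pos: [0.4641, -0.1814, 0.0992]
tool_rot: [[0.382, 0.924, 0.001], [0.924, -0.382, -0.001], [-0.0, 0.001, -1.0]]
ft_force: [-0.6, -1.4, -0.9]
grip_width: 0.0651
grip_force: 44.7
```

```bash
python3 - <<'E'
from h import *
go((.4393,.1635,.11),-.071)
E
```

```text
t 12.5 shift mm [ 309.3 -154.7  -11.1] rot deg [  0.06   0.03 -18.4 ] pos [ 0.4641 -0.1814  0.0992] w 0.0651 gf 44.7 ft [-0.6 -1.4 -0.9]
```

Request:
{"api": "drive_tool", "payload": {
  "increments": [0.006,-0.003,-0.005,0,0,-0.3,0,0.018,-0.009,-0.01,0,0,-1,0,0.034,-0.017,-0.011,0,0,-2,0,0.052,-0.026,-0.011,0,0,-3,0,0.07,-0.035,-0.011,0,0,-4.1,0,0.089,-0.0445,-0.011,0,0,-5.2,0,0.108,-0.054,-0.011,0,0,-6.3,0,0.127,-0.0635,-0.011,0,0,-7.5,0,0.146,-0.073,-0.011,0,0,-8.7,0,0.165,-0.0825,-0.011,0,0,-9.8,0]
}}

```text
clock: 13.5
eef_pos: [0.4496, 0.0047, 0.1078]
tool_rot: [[0.217, 0.976, -0.002], [0.976, -0.217, 0.0], [-0.0, -0.002, -1.0]]
ft_force: [1.3, 0.0, -1.7]
grip_width: 0.0649
grip_force: 44.6
```

```bash
python3 - <<'E'
from h import *
go((.4393,.1635,.11),-.071)
E
```

```text
t 13.5 shift mm [152.8 -44.5  -2.1] rot deg [-0.11 -0.01 -8.47] pos [0.4496 0.0047 0.1078] w 0.0649 gf 44.6 ft [ 1.3  0.  -1.7]
```

Request:
{"api": "drive_tool", "payload": {
  "increments": [0.019,-0.0055,-0.002,0,0,-1.2,0,0.038,-0.011,-0.002,0,0,-2.3,0,0.057,-0.0165,-0.002,0,0,-3.4,0,0.076,-0.022,-0.002,0,0,-4.5,0,0.095,-0.0275,-0.002,0,0,-5.6,0,0.113,-0.033,-0.002,0,0,-6.6,0,0.13,-0.038,-0.002,0,0,-7.5,0,0.143,-0.0415,-0.002,0,0,-8.2,0,0.151,-0.044,-0.002,0,0,-8.47,0,0.1528,-0.0445,-0.002,0,0,-8.47,0]
}}

```text
clock: 14.5
eef_pos: [0.4401, 0.1625, 0.1101]
tool_rot: [[0.072, 0.997, -0.001], [0.997, -0.072, -0.0], [-0.0, -0.001, -1.0]]
ft_force: [0.0, -0.1, -1.7]
grip_width: 0.0647
grip_force: 44.7
```

```bash
python3 - <<'E'
from h import *
import cv2
go((.4393,.1635,.11),-.071)
t=arm.capture("top"); s=arm.capture("side")
cv2.imwrite("pics/p6full.png",np.hstack([t,s])[:,:,::-1])
R=np.array(arm.get_state()["tool_rot"]);p=np.array(arm.get_state()["eef_pos"])
print("lid knob proj side",proj("side",p+[0,0,.0021+.053]),"top",proj("top",p+[0,0,.0021+.053]))
a=cv2.resize(t[150:240,210:310],(400,360),interpolation=2);b=cv2.resize(s[110:200,230:330],(400,360),interpolation=2)
cv2.imwrite("pics/p6.png",np.hstack([a,b])[:,:,::-1])
E
```

```text
t 14.5 shift mm [ 1.  -0.9  0.1] rot deg [-0.07  0.02 -0.04] pos [0.4401 0.1625 0.1101] w 0.0647 gf 44.7 ft [ 0.  -0.1 -1.7]
lid knob proj side [[271.16438057 127.55650749]] top [[248.05062892 201.46241124]]
```

View pics/p6.png

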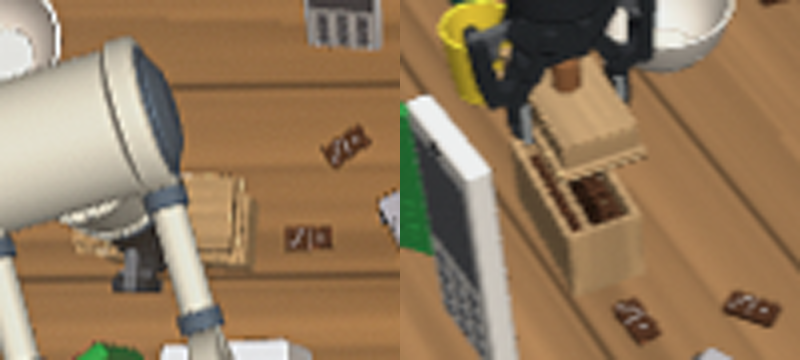

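The lids hang level over the box: in the right panel the board's near corners are at about (560,172) and (648,155), and the box's near corner is at (642,214). I'll check the lid offset numerically, in the same views used for the box.

```bash
python3 - <<'E'
from h import *
S=lambda l,U,V:("side",l,(230+(U+.5-400)/4-.5,110+(V+.5)/4-.5)); T=lambda l,U,V:("top",l,(210+(U+.5)/4-.5,150+(V+.5)/4-.5))
x,y,X,Y=.029,.06,.033,.064; b=.1122
s=[S((x,-y,b+.04),638,118),S((X,-Y,b+.018),648,152),S((-x,-y,b+.04),569,149),S((-X,-Y,b+.01),560,175)]
t=[T((X,-Y,b+.018),252,180),T((-X,-Y,b+.018),244,268),T((x,-y,b+.04),237,173)]
for o in(s,t,s+t): print(*fit(o,[.44,.16,-.07]))
f=__import__("cv2").imread("pics/p6full.png").astype(int)
print("row v=203",[(u,int(f[203,u].sum())) for u in range(262,282)])
print("side col",[(v,int(f[v,640+280].sum())) for v in range(135,175)])
q=(.4401,.1625,-.072);c,ss=np.cos(q[2]),np.sin(q[2])
W=lambda l:[q[0]+c*l[0]-ss*l[1],q[1]+ss*l[0]+c*l[1],l[2]]
print("pred top board -y edge",proj("top",[W((0,-Y,b+.018)),W((X,-Y,b+.018)),W((-X,-Y,b+.018)),W((0,-y,b+.04))]).round(1).tolist())
print("pred side",proj("side",[W((0,-Y,b+.018)),W((0,-Y,b+.01)),W((0,-y,b+.04))]).round(1).tolist())
E
```

```text
[ 0.44548028  0.1641023  -0.11730855] [[0.4, 1.0], [0.1, -1.2], [-1.7, -1.2], [0.5, 1.4]]
[ 0.43706095  0.15973012 -0.06199054] [[-0.7, -0.1], [-0.1, -1.1], [0.8, 1.8]]
[ 0.44157341  0.16086902 -0.08840578] [[0.2, 1.8], [-0.1, -0.5], [-1.8, -0.0], [0.5, 2.6], [-0.8, -1.0], [-0.7, -2.0], [0.6, 0.9]]
row v=203 [(262, 433), (263, 429), (264, 428), (265, 433), (266, 436), (267, 504), (268, 245), (269, 443), (270, 346), (271, 417), (272, 302), (273, 291), (274, 317), (275, 345), (276, 344), (277, 342), (278, 345), (279, 341), (280, 338), (281, 341)]
side col [(135, 477), (136, 479), (137, 471), (138, 469), (139, 472), (140, 481), (141, 485), (142, 488), (143, 482), (144, 424), (145, 379), (146, 363), (147, 357), (148, 354), (149, 395), (150, 473), (151, 390), (152, 391), (153, 198), (154, 268), (155, 182), (156, 165), (157, 174), (158, 107), (159, 143), (160, 218), (161, 171), (162, 138), (163, 138), (164, 116), (165, 186), (166, 428), (167, 386), (168, 364), (169, 364), (170, 363), (171, 363), (172, 363), (173, 366), (174, 366)]
pred top board -y edge [[270.4, 204.2], [271.2, 193.8], [269.6, 214.7], [268.1, 203.2]]
pred side [[280.4, 150.2], [280.6, 152.3], [279.3, 143.6]]
```

Request:
{"api": "drive_tool", "payload": {
  "increments": [0.0005,-0.0009,0.005,0,0,0,0,0.0005,-0.0009,0.012,0,0,0,0,0.0005,-0.0009,0.02,0,0,0,0,0.0005,-0.0009,0.027,0,0,0,0,0.0005,-0.0009,0.033,0,0,0,0,0.0005,-0.0009,0.038,0,0,0,0,0.0005,-0.0009,0.042,0,0,0,0,0.0005,-0.0009,0.045,0,0,0,0,0.0005,-0.0009,0.045,0,0,0,0,0.0005,-0.0009,0.045,0,0,0,0]
}}

```text
clock: 15.6
eef_pos: [0.4398, 0.1622, 0.0655]
tool_rot: [[0.073, 0.997, -0.0], [0.997, -0.073, -0.0], [-0.0, -0.0, -1.0]]
ft_force: [0.4, 0.2, -1.9]
grip_width: 0.065
grip_force: 44.7
```

```bash
python3 - <<'E'
from h import *
go((.4393,.163,.05),-.071)
E
```

```text
t 15.6 shift mm [ 0.7 -0.5 15.5] rot deg [-0.02  0.   -0.12] pos [0.4398 0.1622 0.0655] w 0.065 gf 44.7 ft [ 0.4  0.2 -1.9]
```

Request:
{"api": "drive_tool", "payload": {
  "increments": [0.0007,-0.0005,0.001,0,0,0,0,0.0007,-0.0005,0.002,0,0,0,0,0.0007,-0.0005,0.003,0,0,0,0,0.0007,-0.0005,0.004,0,0,0,0,0.0007,-0.0005,0.005,0,0,0,0,0.0007,-0.0005,0.006,0,0,0,0,0.0007,-0.0005,0.007,0,0,0,0,0.0007,-0.0005,0.008,0,0,0,0,0.0007,-0.0005,0.008,0,0,0,0,0.0007,-0.0005,0.008,0,0,0,0]
}}

```text
clock: 16.6
eef_pos: [0.4392, 0.1629, 0.0574]
tool_rot: [[0.073, 0.997, -0.001], [0.997, -0.073, -0.0], [-0.0, -0.001, -1.0]]
ft_force: [-0.3, -0.2, -1.0]
grip_width: 0.0646
grip_force: 44.7
```

Request:
{"api": "drive_tool", "payload": {
  "increments": [0,0,0.001,0,0,0,0,0,0,0.002,0,0,0,0,0,0,0.003,0,0,0,0,0,0,0.0035,0,0,0,0,0,0,0.004,0,0,0,0,0,0,0.0045,0,0,0,0,0,0,0.005,0,0,0,0,0,0,0.0055,0,0,0,0,0,0,0.0055,0,0,0,0,0,0,0.0055,0,0,0,0]
}}

```text
clock: 17.6
eef_pos: [0.4392, 0.1629, 0.0519]
tool_rot: [[0.073, 0.997, -0.001], [0.997, -0.073, -0.0], [-0.0, -0.001, -1.0]]
ft_force: [0.9, 0.0, -2.2]
grip_width: 0.0651
grip_force: 44.7
```

No contact yet; about 2 mm to go.

Request:
{"api": "drive_tool", "payload": {
  "increments": [0,0,0.0005,0,0,0,0,0,0,0.001,0,0,0,0,0,0,0.0015,0,0,0,0,0,0,0.002,0,0,0,0,0,0,0.0025,0,0,0,0,0,0,0.0025,0,0,0,0,0,0,0.0025,0,0,0,0,0,0,0.0025,0,0,0,0,0,0,0.0025,0,0,0,0,0,0,0.0025,0,0,0,0]
}}

```text
clock: 18.6
eef_pos: [0.4392, 0.1629, 0.0499]
tool_rot: [[0.073, 0.997, -0.0], [0.997, -0.073, -0.0], [-0.0, -0.0, -1.0]]
ft_force: [-4.0, -2.2, 5.4]
grip_width: 0.0649
grip_force: 45.3
```

Request:
{"api": "drive_tool", "payload": {
  "increments": [0,0,0,0,0,0,0.6,0,0,0,0,0,0,0.8,0,0,0,0,0,0,1,0,0,0,0,0,0,1,0,0,0,0,0,0,1,0,0,0,0,0,0,1,0,0,-0.005,0,0,0,1,0,0,-0.02,0,0,0,1,0,0,-0.035,0,0,0,1,0,0,-0.05,0,0,0,1]
}}

```text
clock: 19.6
eef_pos: [0.4397, 0.1631, 0.1016]
tool_rot: [[0.073, 0.997, 0.001], [0.997, -0.073, 0.0], [0.0, 0.001, -1.0]]
ft_force: [0.9, 0.8, 0.4]
grip_width: 0.0855
grip_force: 0.0
```

```bash
python3 - <<'E'
from h import *
import cv2
go((.4392,.1629,.097),-.071)
s=arm.capture("side")
f=s.astype(int)
hsv=cv2.cvtColor(s,cv2.COLOR_RGB2HSV)
p=np.array([.4392,.1629,0])
for z in(.092,.105,.118):print(z,proj("side",p+[0,0,z]).round(1))
# knob: dark reddish against pale lid
for v in (130,133,136,139,142,145,148): print(v,[int(f[v,u].sum()) for u in range(255,295)])
b=lambda x,y,z:proj("side",[p[0]+.9975*x+.071*y,p[1]-.071*x+.9975*y,z])[0].round(1).tolist()
print("board -y mid top/bottom",b(0,-.064,.07),b(0,-.064,.062),"outer -y top",b(0,-.06,.092),"box bottom",b(0,-.06,0))
print([(v,int(f[v,281].sum())) for v in range(150,195)])
E
```

```text
t 19.6 shift mm [-0.2 -0.5  4.6] rot deg [ 0.06 -0.03 -0.12] pos [0.4397 0.1631 0.1016] w 0.0855 gf 0.0 ft [0.9 0.8 0.4]
0.092 [[272.5 146.4]]
0.105 [[272.2 143.1]]
0.118 [[271.8 139.8]]
130 [103, 109, 113, 111, 110, 114, 111, 109, 133, 253, 336, 358, 371, 377, 370, 371, 370, 367, 363, 363, 361, 355, 353, 351, 354, 352, 350, 353, 289, 149, 52, 130, 326, 336, 154, 217, 253, 250, 323, 350]
133 [126, 113, 105, 108, 107, 171, 240, 296, 327, 329, 331, 329, 336, 328, 370, 448, 470, 472, 475, 444, 387, 363, 358, 355, 352, 350, 352, 353, 319, 206, 55, 62, 308, 355, 207, 220, 322, 340, 287, 246]
136 [114, 117, 111, 218, 339, 435, 459, 444, 462, 468, 466, 468, 471, 476, 475, 474, 474, 475, 477, 477, 475, 441, 388, 365, 364, 360, 355, 351, 350, 353, 256, 67, 309, 416, 380, 345, 343, 341, 343, 355]
139 [108, 245, 379, 366, 374, 449, 446, 445, 446, 447, 465, 476, 469, 447, 367, 292, 284, 276, 278, 281, 395, 478, 471, 441, 391, 365, 363, 360, 357, 352, 354, 352, 352, 350, 352, 353, 353, 350, 345, 340]
142 [145, 173, 338, 354, 362, 445, 447, 451, 449, 449, 450, 450, 461, 397, 276, 265, 291, 302, 29
[... 466 characters left out ...]
, 386, 377, 369, 366, 360, 358, 354, 352, 354, 357]
board -y mid top/bottom [281.4, 165.3] [281.5, 167.3] outer -y top [280.4, 159.1] box bottom [282.3, 180.9]
[(150, 473), (151, 479), (152, 478), (153, 471), (154, 466), (155, 473), (156, 482), (157, 486), (158, 488), (159, 419), (160, 372), (161, 365), (162, 356), (163, 353), (164, 391), (165, 473), (166, 389), (167, 409), (168, 360), (169, 355), (170, 354), (171, 360), (172, 360), (173, 358), (174, 359), (175, 363), (176, 363), (177, 359), (178, 360), (179, 360), (180, 353), (181, 343), (182, 319), (183, 319), (184, 320), (185, 323), (186, 328), (187, 329), (188, 336), (189, 337), (190, 348), (191, 355), (192, 356), (193, 355), (194, 343)]
```

The lids are seated: board edge seen at row 165 (predicted 165.3), lid top edge at 159 (predicted 159.1) and knob at column 272 as predicted. Now I'll grip the knob.

Request:
{"api": "drive_tool", "payload": {
  "increments": [-0.0002,-0.0005,0.002,0,0,0,0.6,-0.0002,-0.0005,0.0045,0,0,0,0.2,-0.0002,-0.0005,0.0045,0,0,0,-0.1,-0.0002,-0.0005,0.0045,0,0,0,-0.25,-0.0002,-0.0005,0.0045,0,0,0,-0.35,-0.0002,-0.0005,0.0045,0,0,0,-0.42,-0.0002,-0.0005,0.0045,0,0,0,-0.6,-0.0002,-0.0005,0.0045,0,0,0,-1,-0.0002,-0.0005,0.0045,0,0,0,-1,-0.0002,-0.0005,0.0045,0,0,0,-1],
  "force": 30
}}

```text
clock: 20.65
eef_pos: [0.4387, 0.1628, 0.0948]
tool_rot: [[0.073, 0.997, -0.001], [0.997, -0.073, -0.0], [-0.0, -0.001, -1.0]]
ft_force: [-0.2, 0.8, 0.5]
grip_width: 0.021
grip_force: 29.6
```

Request:
{"api": "drive_tool", "payload": {
  "increments": [0,0,0,0,0,0,-1,0,0,-0.001,0,0,0,-1,0,0,-0.003,0,0,0,-1,0,0,-0.006,0,0,0,-1,0,0,-0.01,0,0,0,-1,0,0,-0.015,0,0,0,-1,0,0,-0.02,0,0,0,-1,0,0,-0.026,0,0,0,-1,0,0,-0.033,0,0,0,-1,0,0,-0.04,0,0,0,-1]
}}

```text
clock: 21.65
eef_pos: [0.4388, 0.1628, 0.1356]
tool_rot: [[0.073, 0.997, -0.0], [0.997, -0.073, -0.0], [-0.0, -0.0, -1.0]]
ft_force: [0.9, 0.0, -0.9]
grip_width: 0.0207
grip_force: 29.6
```

Request:
{"api": "drive_tool", "payload": {
  "increments": [0,0,-0.008,0,0,0,-1,0,0,-0.017,0,0,0,-1,0,0,-0.026,0,0,0,-1,0,0,-0.035,0,0,0,-1,0,0,-0.043,0,0,0,-1,0,0,-0.05,0,0,0,-1,0,0,-0.055,0,0,0,-1,0,0,-0.058,0,0,0,-1,0,0,-0.06,0,0,0,-1,0,0,-0.06,0,0,0,-1]
}}

```text
clock: 22.65
eef_pos: [0.4388, 0.1628, 0.1949]
tool_rot: [[0.073, 0.997, -0.001], [0.997, -0.073, -0.0], [-0.0, -0.001, -1.0]]
ft_force: [0.5, 0.2, -0.5]
grip_width: 0.021
grip_force: 29.6
```

Request:
{"api": "drive_tool", "payload": {
  "increments": [0,0,0,0,0,0,-1,0,0,0,0,0,0,-1,0,0,0,0,0,0,-1,0,0,0,0,0,0,-1,0,0,0,0,0,0,-1,0,0,0,0,0,0,-1,0,0,0,0,0,0,-1,0,0,0,0,0,0,-1,0,0,0,0,0,0,-1,0,0,0,0,0,0,-1]
}}

```text
clock: 23.65
eef_pos: [0.4388, 0.1628, 0.1949]
tool_rot: [[0.073, 0.997, -0.001], [0.997, -0.073, -0.0], [-0.0, -0.001, -1.0]]
ft_force: [-0.2, 0.4, -1.1]
grip_width: 0.0211
grip_force: 29.6
```

```bash
python3 - <<'E'
from h import *
import cv2
s=arm.capture("side").astype(int)
p=arm.get_state()["eef_pos"]; dz=p[2]-.0948; print(dz)
b=lambda x,y,z:proj("side",[.4392+.9975*x+.071*y,.1629-.071*x+.9975*y,z])[0].round(1).tolist()
print("tray/board top, board bottom",b(0,-.064,.07),b(0,-.064,.062),"tray -y top",b(0,-.052,.079),"outer -y top/bottom",b(0,-.06,.092+dz),b(0,-.06,.07+dz))
print("u281",[(v,int(s[v,281].sum())) for v in range(120,172)])
old=cv2.cvtColor(cv2.imread("pics/p4.png"),cv2.COLOR_BGR2RGB)[:,:400]
new=cv2.resize(arm.capture("side")[110:260,270:430],None,fx=2.5,fy=2.5,interpolation=2)
d=np.abs(old.astype(int)-new).sum(2)[40:200,160:260]; print("phone region diff mean/max",d.mean(),d.max())
E
```

```text
0.100019493484687
tray/board top, board bottom [281.4, 165.3] [281.5, 167.3] tray -y top [279.6, 160.6] outer -y top/bottom [278.0, 132.8] [278.6, 138.9]
u281 [(120, 315), (121, 414), (122, 482), (123, 467), (124, 460), (125, 464), (126, 466), (127, 474), (128, 475), (129, 474), (130, 479), (131, 477), (132, 427), (133, 346), (134, 373), (135, 361), (136, 361), (137, 355), (138, 363), (139, 365), (140, 373), (141, 373), (142, 378), (143, 380), (144, 380), (145, 402), (146, 423), (147, 484), (148, 475), (149, 451), (150, 428), (151, 324), (152, 244), (153, 271), (154, 361), (155, 402), (156, 459), (157, 454), (158, 448), (159, 404), (160, 287), (161, 257), (162, 313), (163, 458), (164, 467), (165, 478), (166, 393), (167, 411), (168, 365), (169, 359), (170, 363), (171, 361)]
phone region diff mean/max 1.9133125 13
```

The outer lid is held 100 mm up and level. The inner lid's edge is unchanged at row 165, and the phone region matches the earlier picture. Handing in.

```bash
python3 -c "
from rig import arm
print(arm.finish_job())"
```

```text
the job is handed in; nothing more can be done
None
```

The job is handed in at about 24 s: the phone leans against the bin unit, the inner lid is home on the box, and the outer lid is held level 10 cm above it. The hand-in returned no verdict, so the judged result is not known.

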